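Find the soft spring leaf by pressing and tag it

ROBOT

A 6-joint arm with a two-finger parallel gripper is mounted at the origin on a cart in front of the work surface, level with it; the furniture and walls round the work are solid. World frame = base frame: x ahead of the robot, y to its left, z up, the work surface at z = 0. Lengths are in m, angles in degrees, forces in N, time in s.
With the tool pointing down it reaches from about 0.35 to 0.875 m from the base axis. Payload 4.2 kg.
Tool frame: the origin (TCP) lies on the front face of the gripper's body, between the roots of the fingers; the fingertips stand 70 mm ahead of it and the grasp point (between the pads) lies 51 mm ahead of it; z points along the fingers, y is the line along which they close (so a half turn about z gives the same grasp; the last joint's range is limited). The gripper opens to 87 mm and grips with 3 to 60 N. Pads are 19 mm wide; open, the fingers measure 117 mm over their backs; the gripper's body (75 mm by 190 mm) begins 51 mm behind the grasp point.
Start: joints at [82.483, 22.042, 0.453, 0, -68.411, -14.817], TCP at [0.237, 0.578, 0.292] pointing down, gripper open.
Joint ranges: [-179.83, 179.83], [-69.29, 118.12], [-61.27, 80.66], [-181.25, 117.63], [-171.15, -9.14], [-177.46, 177.46]. Speed limits (degrees/s): [159.86, 159.86, 180, 180, 180, 180].

INTERFACE

Orientations are given as a 3x3 rotation matrix whose columns are the frame's x, y, z axes.
In Python, from station import r gives the robot as it stands.
- The arm moves only by the shell command python3 -m pendant 'ROWS' [OPENING]. ROWS is JSON, a list of rows, each a list of 2 entries, a list of its own where there are three numbers: the shift along the tool's x, y, z in mm, then the turn, a rotation vector about the tool's x, y, z in rad. A call has 1 to 10 rows; each row is the pose to reach, as a shift and turn from the pose commanded when the call began, along the tool's axes at that moment; what a row does not reach only later rows make up. A row lasts 1/10 s, in which the tool goes at most 50 mm and 8.59 degrees, less where a joint would pass 70% of its speed; a pose out of reach is approached as far as the arm can. A call with a gripper value outside its range is refused whole. OPENING is the opening, from 0 (shut) to 1 (fully open), set as the call begins (- or left out, the last holds). The fingers move at their own pace and stop on an object; the grip force is fixed at half the most. Time passes only in rows, so rows that repeat a pose let the fingers close. It gives the time, the measured TCP pose, the force, the opening and the grip force at its end, in the units of the state.
- r.sense(): the state, without advancing time (a new reading comes with each control period).
- r.capture(name): name is "scene" or "side" or "wrist"; returns a dict with "frame" (480x640x3 uint8, red, green, blue), "vertical_fov" (degrees; the focal length in pixels is half the picture's height over the tangent of half this angle, whatever the lens; pixels are square), "cx", "cy" (the principal point, pixels), "rvec" (rotation vector, rad) and "tvec" (3), from world to camera coordinates, as OpenCV has them. Camera axes: x right, y down, z forward; pixel columns grow to the right and rows downward; lengths in m; the calibration is good to about 2 mm. The wrist camera is an equidistant fisheye: a pixel r from the principal point sees the ray r / f radians off the axis. A picture is of the moment at which its call begins. There is no depth.
- r.finish_job(): hands the job in; it is judged then, once.
The state is a dict: "time_s": time; "joints": joint angles; "joint_velocities": joint speeds; "effort": joint torques, N m; "tcp_pos": TCP position; "ee_rot": TCP orientation; "wrist_force": force on the tool from outside, world axes, zero at the start; "moment": the same for the moment, N m; "gripper_width": opening from 0.0 (shut) to 1.0 (fully open); "gripper_force": force on a finger pad.
Only numpy, scipy, OpenCV 4.12 (cv2) and the standard library are available. Lean on these libraries where they do the work, as an engineer would, in place of code of your own. Each camera call takes 0.05 s, during which the arm holds its last target. There are 200 camera calls.

TASK

One of the three clamped spring leaves has gone soft. Working from left to right, press each leaf straight down with the fingertips on the stud at its mid-span with about 10 N (8 to 12 N), hold that for a second and note how far it sinks; never put more than 16 N on a leaf. Then tag the leaf that sank by far the most: put the loose collet nut over the peg at its free end, down on the washer, and let go.

Things in the scene. Friction and masses are not known exactly. Their poses are not given: they have to be found in the camera images.
- plate: aluminium test plate, 220 x 290 x 10 mm, screwed to the bench. Origin at the centre of its underside; its y axis runs along the row of three holders (left bay at y = 93 mm, middle bay at 0, right bay at -93 mm), its -x edge faces the robot
- holder_1: one of three holders that look alike, fixed on the plate at its yaw, in any of the bays (the number means nothing). Foot 200 x 64 x 8 mm; origin at the centre of its underside, x away from the robot, y left, z up. Clamp block at x = 46 to 94 mm, 44 mm wide, 86 mm high. From it a flat spring leaf, 24 mm wide, 2.5 mm thick, juts 132 mm towards the robot, its top 70.5 mm above the origin
- stud_1: low domed round steel stud, 20 mm wide, 6 mm high, riveted at mid-span on the leaf of holder_1; origin at the centre of its underside, on the leaf's top. It sinks and tilts with the leaf, which springs back. A sound leaf gives about 5 mm here under 10 N, the soft one about twice that
- press_1 (a point): centre of the top face of stud_1, the point to press; at rest at x = -20 mm, 76.5 mm above the origin of holder_1
- seat_1 (a point): where the nut's underside belongs: centre of the top of a round washer 36 mm wide near the free end of the leaf of holder_1, at rest at x = -70 mm, 73.5 mm above the holder's origin. An upright peg, 16 mm thick with a tapered top, rises 26 mm from here. z is the peg's axis, up; it sinks with the leaf, by 5.5 to 7.5 mm under the nut on the soft leaf, 2.5 to 4 mm on a sound one
- leaf_1: inner 30 mm of the spring leaf of holder_1, carrying the rest of it with stud and peg; origin at the underside of the leaf where it leaves the clamp, x away from the robot
- holder_2: one of three holders that look alike, fixed on the plate at its yaw, in any of the bays (the number means nothing). Foot 200 x 64 x 8 mm; origin at the centre of its underside, x away from the robot, y left, z up. Clamp block at x = 46 to 94 mm, 44 mm wide, 86 mm high. From it a flat spring leaf, 24 mm wide, 2.5 mm thick, juts 132 mm towards the robot, its top 70.5 mm above the origin
- stud_2: low domed round steel stud, 20 mm wide, 6 mm high, riveted at mid-span on the leaf of holder_2; origin at the centre of its underside, on the leaf's top. It sinks and tilts with the leaf, which springs back. A sound leaf gives about 5 mm here under 10 N, the soft one about twice that
- press_2 (a point): centre of the top face of stud_2, the point to press; at rest at x = -20 mm, 76.5 mm above the origin of holder_2
- seat_2 (a point): where the nut's underside belongs: centre of the top of a round washer 36 mm wide near the free end of the leaf of holder_2, at rest at x = -70 mm, 73.5 mm above the holder's origin. An upright peg, 16 mm thick with a tapered top, rises 26 mm from here. z is the peg's axis, up; it sinks with the leaf, by 5.5 to 7.5 mm under the nut on the soft leaf, 2.5 to 4 mm on a sound one
- leaf_2: inner 30 mm of the spring leaf of holder_2, carrying the rest of it with stud and peg; origin at the underside of the leaf where it leaves the clamp, x away from the robot
- holder_3: one of three holders that look alike, fixed on the plate at its yaw, in any of the bays (the number means nothing). Foot 200 x 64 x 8 mm; origin at the centre of its underside, x away from the robot, y left, z up. Clamp block at x = 46 to 94 mm, 44 mm wide, 86 mm high. From it a flat spring leaf, 24 mm wide, 2.5 mm thick, juts 132 mm towards the robot, its top 70.5 mm above the origin
- stud_3: low domed round steel stud, 20 mm wide, 6 mm high, riveted at mid-span on the leaf of holder_3; origin at the centre of its underside, on the leaf's top. It sinks and tilts with the leaf, which springs back. A sound leaf gives about 5 mm here under 10 N, the soft one about twice that
- press_3 (a point): centre of the top face of stud_3, the point to press; at rest at x = -20 mm, 76.5 mm above the origin of holder_3
- seat_3 (a point): where the nut's underside belongs: centre of the top of a round washer 36 mm wide near the free end of the leaf of holder_3, at rest at x = -70 mm, 73.5 mm above the holder's origin. An upright peg, 16 mm thick with a tapered top, rises 26 mm from here. z is the peg's axis, up; it sinks with the leaf, by 5.5 to 7.5 mm under the nut on the soft leaf, 2.5 to 4 mm on a sound one
- leaf_3: inner 30 mm of the spring leaf of holder_3, carrying the rest of it with stud and peg; origin at the underside of the leaf where it leaves the clamp, x away from the robot
- collet_nut: steel collet nut, a ring 50 mm across and 20 mm high with a 26 mm open bore, about 160 g, lying flat on the bench to the left of the plate. Origin at the centre of its underside, z up; may be gripped across anywhere
Not all that is in view belongs to the job. What is shaped like the collet_nut but blue or purple is not meant.

How it is judged (in metres and radians):
On the way, in this order (a step that is already met when the one before it is completed fails the run):
1. the stud of the left leaf is pressed with 8 to 12 N, kept up for 0.5 s (((y of holder_1 in the frame of plate above 0.05 m and contact force between the fingers and stud_1 between 8 and 12 N) or (y of holder_2 in the frame of plate above 0.05 m and contact force between the fingers and stud_2 between 8 and 12 N) or (y of holder_3 in the frame of plate above 0.05 m and contact force between the fingers and stud_3 between 8 and 12 N))), for 0.5 s.
2. the stud of the middle leaf is pressed with 8 to 12 N, kept up for 0.5 s (((y of holder_1 in the frame of plate between -0.05 and 0.05 m and contact force between the fingers and stud_1 between 8 and 12 N) or (y of holder_2 in the frame of plate between -0.05 and 0.05 m and contact force between the fingers and stud_2 between 8 and 12 N) or (y of holder_3 in the frame of plate between -0.05 and 0.05 m and contact force between the fingers and stud_3 between 8 and 12 N))), for 0.5 s.
3. the stud of the right leaf is pressed with 8 to 12 N, kept up for 0.5 s (((y of holder_1 in the frame of plate below -0.05 m and contact force between the fingers and stud_1 between 8 and 12 N) or (y of holder_2 in the frame of plate below -0.05 m and contact force between the fingers and stud_2 between 8 and 12 N) or (y of holder_3 in the frame of plate below -0.05 m and contact force between the fingers and stud_3 between 8 and 12 N))), for 0.5 s.
At the end, for the whole second after the job is handed in: the collet nut lies at rest round the peg of the soft leaf, down on its washer (nut centre within 8 mm of the peg's axis, underside within 4 mm of the washer), the leaf sagging under it by more than 4.7 mm as only the soft one does (((horizontal distance between collet_nut and seat_1 below 0.008 m and z of collet_nut in the frame of seat_1 between -0.004 and 0.004 m and z of seat_1 in the frame of holder_1 below 0.0688 m) or (horizontal distance between collet_nut and seat_2 below 0.008 m and z of collet_nut in the frame of seat_2 between -0.004 and 0.004 m and z of seat_2 in the frame of holder_2 below 0.0688 m) or (horizontal distance between collet_nut and seat_3 below 0.008 m and z of collet_nut in the frame of seat_3 between -0.004 and 0.004 m and z of seat_3 in the frame of holder_3 below 0.0688 m)) and linear speed of collet_nut below 0.01 m/s); the robot touches nothing.
It fails at once if a spring leaf or its stud is loaded with more than 16 N (contact force between anything else and leaf_1 above 16 N or contact force between anything else and leaf_2 above 16 N or contact force between anything else and leaf_3 above 16 N).
It also fails if it takes over 64 s, if anything falls off the work surface, if the arm or the gripper's body presses on something with over 40 N, if the wrist force passes 120 N, or if a joint passes its speed limit or range.

## Working session

There is one attempt and no reset: what is moved stays moved. The work goes in short steps, Python scripts to look and compute and a shell command to move; the robot and the scene stay as the last step left them, time stands still between calls to the robot, and variables do not carry over. Pictures are saved under pics/ and viewed, at most 10 in all, crops included, and the job is handed in when it is done.

```bash
ls; mkdir -p pics; python3 - <<'E'
from station import r
import cv2
s=r.sense();print({k:s[k] for k in('time_s','tcp_pos','ee_rot','wrist_force','gripper_width')})
for n in('scene','side'):
    c=r.capture(n);cv2.imwrite(f'pics/{n}0.png',c['frame'][:,:,::-1]);print(n,c['vertical_fov'],c['cx'],c['cy'],c['rvec'],c['tvec'])
E
```

```text
pics
{'time_s': 0.0, 'tcp_pos': array([0.23728708, 0.57769949, 0.29113737]), 'ee_rot': array([[ 9.24929870e-01, -3.80137010e-01, -7.67618061e-04],
       [-3.80137774e-01, -9.24927458e-01, -2.11437494e-03],
       [ 9.37611472e-05,  2.24744916e-03, -9.99997470e-01]]), 'wrist_force': array([-0.63112028, -0.32472241,  0.73053735]), 'gripper_width': 0.9971825320410126}
scene 51.66926308089545 319.7805021203244 240.55752700733382 [ 1.22577458 -2.01148755  1.1364825 ] [0.37635296 0.25279716 0.57225758]
side 53.593900066758685 316.190182259325 232.88950996554715 [ 0.30213149 -2.50960608  1.61064736] [0.5556353  0.04276307 1.02736933]
```

View pics/scene0.png

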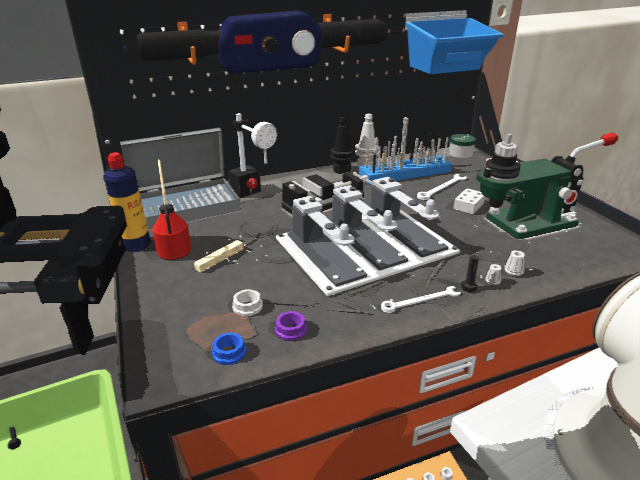

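View pics/side0.png

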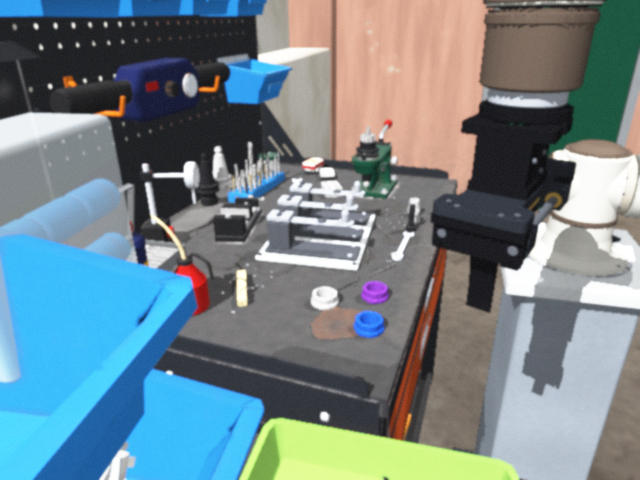

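Scene: steel ring at (247,302), blue ring at (229,347), purple ring at (291,325), and collet cones at (494,273) and (515,262). The three holders are on the plate around (370,230). I choose the steel ring and check it in a close crop.

```bash
python3 - <<'E'
import cv2
a=cv2.imread('pics/scene0.png')
cv2.imwrite('pics/c1.png',cv2.resize(a[165:360,222:466],None,fx=3,fy=3,interpolation=cv2.INTER_CUBIC))
b=cv2.imread('pics/side0.png')
cv2.imwrite('pics/c2.png',cv2.resize(b[170:320,240:400],None,fx=4,fy=4,interpolation=cv2.INTER_CUBIC))
E
```

```text
(no output)
```

View pics/c1.png

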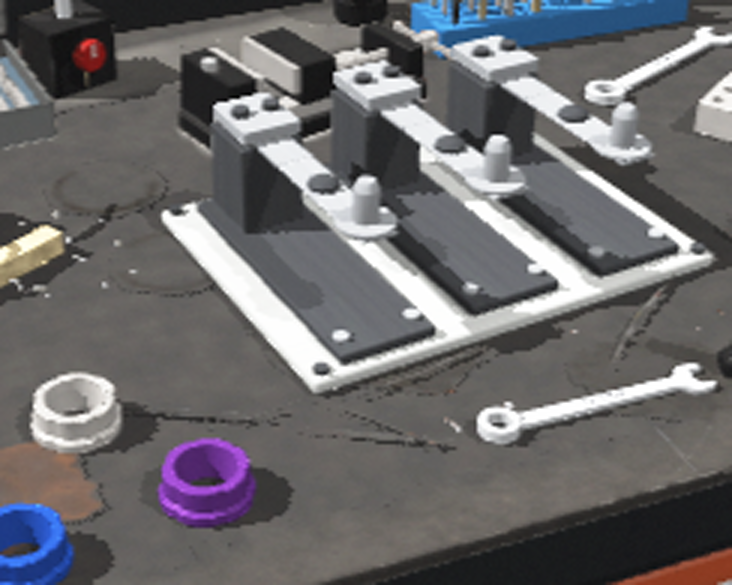

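View pics/c2.png

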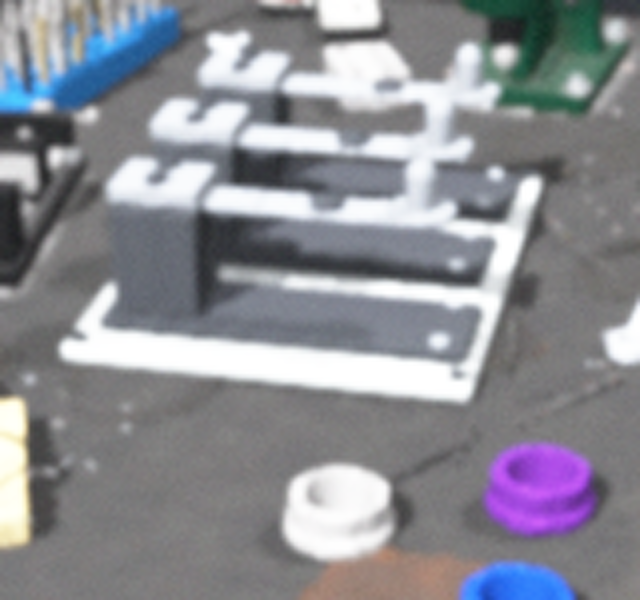

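The steel ring is white/grey with an open bore; its top-rim centre is at crop (76,397), and blue and purple are clearly different. Left to right, the studs are at crop (323,183), (449,144), (573,113) and the peg tops at (366,181), (498,141), (625,107).

```bash
cat > h.py <<'E'
import numpy as np,cv2
from station import r
def ray(c,uv):
    f=240/np.tan(np.radians(c['vertical_fov'])/2);R=cv2.Rodrigues(np.array(c['rvec'],float))[0]
    d=np.array([(uv[0]-c['cx'])/f,(uv[1]-c['cy'])/f,1.]);t=np.array(c['tvec'],float)
    return -R.T@t,R.T@d
def atz(c,uv,z):
    o,d=ray(c,uv);return o+d*(z-o[2])/d[2]
def wray(c,uv):
    f=240/np.tan(np.radians(c['vertical_fov'])/2);R=cv2.Rodrigues(np.array(c['rvec'],float))[0]
    p=np.array([uv[0]-c['cx'],uv[1]-c['cy']]);q=np.hypot(*p);th=q/f
    d=np.array([*(p/max(q,1e-9)*np.sin(th)),np.cos(th)]);return -R.T@np.array(c['tvec'],float),R.T@d
def wproj(c,P):
    f=240/np.tan(np.radians(c['vertical_fov'])/2);R=cv2.Rodrigues(np.array(c['rvec'],float))[0]
    p=R@np.array(P)+np.array(c['tvec'],float);q=np.hypot(p[0],p[1]);th=np.arctan2(q,p[2])
    return np.array([c['cx'],c['cy']])+f*th*p[:2]/q
E
python3 - <<'E'
from h import *
np.set_printoptions(precision=4,suppress=True)
A=r.capture('scene');B=r.capture('side')
a=lambda u,v:((u+.5)/3-.5+222,(v+.5)/3-.5+165)
b=lambda u,v:((u+.5)/4-.5+240,(v+.5)/4-.5+170)
for n,z,p,q in [('stL',.0865,(323,183),(327,200)),('stM',.0865,(449,144),(353,137)),('stR',.0865,(573,113),(387,86)),
 ('pgL',.1095,(366,181),(421,158)),('pgM',.1095,(498,141),(441,95)),('pgR',.1095,(625,107),(468,48)),('nut',.02,(76,397),(340,492)),
 ('c nearL',.01,(315,381),(466,392)),('c nearR',.01,(712,252),(535,180)),('c farL',.01,(165,213),(66,343))]:
    print(n,atz(A,a(*p),z),atz(B,b(*q),z))
E
```

```text
stL [0.5226 0.136  0.0865] [0.526  0.1381 0.0865]
stM [0.5301 0.044  0.0865] [0.5331 0.0463 0.0865]
stR [ 0.5294 -0.049   0.0865] [ 0.5322 -0.0416  0.0865]
pgL [0.4771 0.1331 0.1095] [0.4788 0.1264 0.1095]
pgM [0.4831 0.0411 0.1095] [0.4861 0.0302 0.1095]
pgR [ 0.4845 -0.0524  0.1095] [ 0.4855 -0.0549  0.1095]
nut [0.4794 0.3108 0.02  ] [0.4785 0.3113 0.02  ]
c nearL [0.4439 0.1826 0.01  ] [0.4423 0.1886 0.01  ]
c nearR [ 0.4479 -0.1064  0.01  ] [ 0.4474 -0.0979  0.01  ]
c farL [0.6566 0.1845 0.01  ] [0.6589 0.1826 0.01  ]
```

```bash
python3 -m pendant '[[[433,298,70],[0,0,-0.39]],[[433,298,70],[0,0,-0.39]],[[433,298,70],[0,0,-0.39]],[[433,298,70],[0,0,-0.39]],[[433,298,70],[0,0,-0.39]],[[433,298,70],[0,0,-0.39]],[[433,298,70],[0,0,-0.39]],[[433,298,70],[0,0,-0.39]],[[433,298,70],[0,0,-0.39]],[[433,298,70],[0,0,-0.39]]]' 0
python3 -m pendant '[[[0,0,0],[0,0,0]],[[0,0,0],[0,0,0]],[[0,0,0],[0,0,0]]]'
```

```text
time_s: 1.2
tcp_pos: [0.5091, 0.1612, 0.2261]
ee_rot: [[1.0, 0.001, 0.0], [0.001, -1.0, 0.0], [0.0, -0.0, -1.0]]
wrist_force: [1.2, -0.1, -0.3]
gripper_width: 0.174
gripper_force: 0.0
time_s: 1.5
tcp_pos: [0.5081, 0.1636, 0.2263]
ee_rot: [[1.0, 0.001, 0.0], [0.001, -1.0, 0.0], [0.0, -0.0, -1.0]]
wrist_force: [0.3, -0.1, -0.2]
gripper_width: 0.011
gripper_force: 0.0
```

```bash
python3 - <<'E'
from h import *
c=r.capture('wrist');cv2.imwrite('pics/w1.png',c['frame'][:,:,::-1])
np.save('w1.npy',c,allow_pickle=True);print({k:c[k] for k in c if k!='frame'})
for P in [(.5226,.136,.0865),(.5301,.044,.0865),(.5294,-.049,.0865),(.477,.133,.1095),(.483,.041,.1095),(.4845,-.0524,.1095),(.479,.311,.02)]:print(P,wproj(c,P).round(1))
E
```

```text
{'vertical_fov': 65.70646984690485, 'cx': 328.2801603468745, 'cy': 234.18214108903607, 'rvec': array([-2.09108193,  2.09122752,  0.25678394]), 'tvec': array([0.16445581, 0.47900393, 0.44729352])}
(0.5226, 0.136, 0.0865) [372.8 223.2]
(0.5301, 0.044, 0.0865) [504.2 213.3]
(0.5294, -0.049, 0.0865) [602.1 216.7]
(0.477, 0.133, 0.1095) [379.3 303.4]
(0.483, 0.041, 0.1095) [514.2 289.8]
(0.4845, -0.0524, 0.1095) [613.1 280.8]
(0.479, 0.311, 0.02) [165.1 255.5]
```

View pics/w1.png

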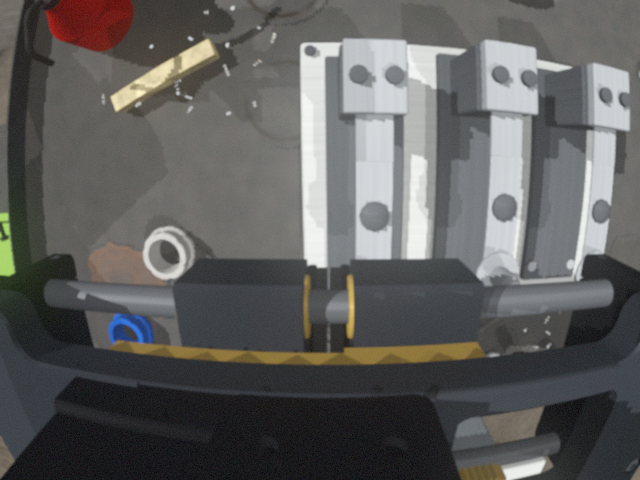

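Wrist view: the studs are at (375,215), (504,207) and (601,210), and the nut is at (169,252). The fingers hide the pegs.

```bash
python3 - <<'E'
from h import *
c=np.load('w1.npy',allow_pickle=True).item()
for uv,z in [((375,215),.0865),((504,207),.0865),((601,210),.0865),((169,251),.02)]:
    o,d=wray(c,uv);print((o+d*(z-o[2])/d[2]).round(4))
E
```

```text
[0.5279 0.1347 0.0865]
[0.5344 0.0446 0.0865]
[ 0.5346 -0.0468  0.0865]
[0.4833 0.3065 0.02  ]
```

```bash
python3 -m pendant '[[[18,27,20],[0,0,0]],[[18,27,40],[0,0,0]],[[18,27,55],[0,0,0]],[[18,27,60],[0,0,0]],[[18,27,60],[0,0,0]],[[18,27,60],[0,0,0]]]'
python3 -m pendant '[[[0,0,1],[0,0,0]],[[0,0,2],[0,0,0]],[[0,0,3],[0,0,0]],[[0,0,4],[0,0,0]],[[0,0,5],[0,0,0]],[[0,0,6],[0,0,0]],[[0,0,7],[0,0,0]]]'
```

```text
time_s: 2.15
tcp_pos: [0.5266, 0.1371, 0.1672]
ee_rot: [[1.0, 0.002, 0.002], [0.002, -1.0, 0.001], [0.002, -0.001, -1.0]]
wrist_force: [0.1, 0.0, -0.1]
gripper_width: 0.009
gripper_force: 0.0
time_s: 2.85
tcp_pos: [0.5264, 0.136, 0.1591]
ee_rot: [[1.0, 0.0, -0.0], [0.0, -1.0, -0.0], [-0.0, 0.0, -1.0]]
wrist_force: [-0.2, -0.0, -0.6]
gripper_width: 0.005
gripper_force: 0.0
```

```bash
python3 -m pendant '[[[0,0,1],[0,0,0]],[[0,0,2],[0,0,0]],[[0,0,3],[0,0,0]],[[0,0,4],[0,0,0]],[[0,0,4],[0,0,0]]]'
```

```text
time_s: 3.35
tcp_pos: [0.5263, 0.136, 0.1554]
ee_rot: [[1.0, 0.0, -0.0], [0.0, -1.0, -0.0], [-0.0, 0.0, -1.0]]
wrist_force: [-1.1, 0.1, 2.2]
gripper_width: 0.004
gripper_force: 1.2
```

```bash
python3 -m pendant '[[[0,0,1],[0,0,0]],[[0,0,2],[0,0,0]],[[0,0,2],[0,0,0]],[[0,0,2],[0,0,0]]]'
```

```text
time_s: 3.75
tcp_pos: [0.5262, 0.136, 0.1536]
ee_rot: [[1.0, 0.0, -0.0], [0.0, -1.0, -0.0], [-0.0, 0.0, -1.0]]
wrist_force: [-3.3, 0.3, 5.4]
gripper_width: 0.01
gripper_force: 2.7
```

```bash
python3 -m pendant '[[[0,0,1],[0,0,0]],[[0,0,1.5],[0,0,0]],[[0,0,1.5],[0,0,0]],[[0,0,1.5],[0,0,0]]]'
```

```text
time_s: 4.15
tcp_pos: [0.5261, 0.136, 0.1525]
ee_rot: [[1.0, 0.0, -0.0], [0.0, -1.0, -0.0], [-0.0, 0.0, -1.0]]
wrist_force: [-3.4, -0.8, 7.9]
gripper_width: 0.01
gripper_force: 3.8
```

```bash
python3 -m pendant '[[[0,0,0.6],[0,0,0]],[[0,0,0.6],[0,0,0]],[[0,0,0.6],[0,0,0]],[[0,0,0.6],[0,0,0]],[[0,0,0.6],[0,0,0]],[[0,0,0.6],[0,0,0]]]'
python3 -m pendant '[[[0,0,0],[0,0,0]],[[0,0,0],[0,0,0]],[[0,0,0],[0,0,0]],[[0,0,0],[0,0,0]],[[0,0,0],[0,0,0]],[[0,0,0],[0,0,0]]]'
```

```text
time_s: 4.75
tcp_pos: [0.5261, 0.136, 0.152]
ee_rot: [[1.0, 0.0, -0.0], [0.0, -1.0, -0.0], [-0.0, 0.0, -1.0]]
wrist_force: [-4.6, 0.1, 8.1]
gripper_width: 0.003
gripper_force: 4.2
time_s: 5.35
tcp_pos: [0.5261, 0.136, 0.152]
ee_rot: [[1.0, 0.001, -0.0], [0.001, -1.0, -0.0], [-0.0, 0.0, -1.0]]
wrist_force: [-4.4, -0.7, 9.1]
gripper_width: 0.005
gripper_force: 4.2
```

```bash
python3 -m pendant '[[[0,0,0.3],[0,0,0]],[[0,0,0.3],[0,0,0]],[[0,0,0.3],[0,0,0]],[[0,0,0.3],[0,0,0]],[[0,0,0.3],[0,0,0]],[[0,0,0.3],[0,0,0]],[[0,0,0.3],[0,0,0]]]'
python3 -m pendant '[[[0,0,-10],[0,0,0]],[[0,0,-20],[0,0,0]],[[4,45,-20],[0,0,0]],[[7,91,-20],[0,0,0]],[[7,91,-14],[0,0,0]],[[7,91,-9],[0,0,0]],[[7,91,-9],[0,0,0]],[[7,91,-9],[0,0,0]]]'
```

```text
time_s: 6.05
tcp_pos: [0.5261, 0.136, 0.1518]
ee_rot: [[1.0, 0.0, -0.0], [0.0, -1.0, -0.0], [-0.0, 0.0, -1.0]]
wrist_force: [-5.5, 0.8, 8.5]
gripper_width: 0.004
gripper_force: 4.4
time_s: 6.85
tcp_pos: [0.5335, 0.046, 0.1597]
ee_rot: [[1.0, 0.002, -0.0], [0.002, -1.0, -0.0], [-0.0, 0.0, -1.0]]
wrist_force: [-0.3, -0.1, 0.9]
gripper_width: 0.005
gripper_force: 0.0
```

```bash
python3 -m pendant '[[[0,0,1.5],[0,0,0]],[[0,0,3],[0,0,0]],[[0,0,4],[0,0,0]],[[0,0,5],[0,0,0]],[[0,0,6],[0,0,0]],[[0,0,6],[0,0,0]],[[0,0,6],[0,0,0]]]'
```

```text
time_s: 7.55
tcp_pos: [0.5333, 0.0453, 0.1542]
ee_rot: [[1.0, 0.0, 0.0], [0.0, -1.0, 0.0], [0.0, -0.0, -1.0]]
wrist_force: [-2.5, 2.7, 4.5]
gripper_width: 0.006
gripper_force: 2.4
```

```bash
python3 -m pendant '[[[0,0,1],[0,0,0]],[[0,0,2],[0,0,0]],[[0,0,2],[0,0,0]],[[0,0,2],[0,0,0]]]'
```

```text
time_s: 7.95
tcp_pos: [0.5333, 0.0452, 0.1526]
ee_rot: [[1.0, 0.0, 0.0], [0.0, -1.0, 0.0], [0.0, -0.0, -1.0]]
wrist_force: [-5.2, 4.3, 8.2]
gripper_width: 0.006
gripper_force: 4.0
```

```bash
for i in 1 2 3; do python3 -m pendant '[[[0,0,0.1],[0,0,0]],[[0,0,0.1],[0,0,0]],[[0,0,0.1],[0,0,0]],[[0,0,0.1],[0,0,0]]]' | egrep 'pos|wrist|gripper_f'; done
```

```text
tcp_pos: [0.5333, 0.0452, 0.1525]
wrist_force: [-3.7, 3.1, 7.6]
gripper_force: 4.0
tcp_pos: [0.5333, 0.0452, 0.1525]
wrist_force: [-4.7, 3.3, 8.5]
gripper_force: 4.1
tcp_pos: [0.5333, 0.0452, 0.1524]
wrist_force: [-4.0, 3.1, 8.4]
gripper_force: 4.2
```

```bash
for i in 1 2; do python3 -m pendant '[[[0,0,0.2],[0,0,0]],[[0,0,0.2],[0,0,0]],[[0,0,0.2],[0,0,0]],[[0,0,0.2],[0,0,0]],[[0,0,0.2],[0,0,0]],[[0,0,0.2],[0,0,0]]]' | egrep 'pos|wrist|gripper_f'; done
python3 -m pendant '[[[0,0,-10],[0,0,0]],[[0,0,-20],[0,0,0]],[[0,45,-20],[0,0,0]],[[0,92,-20],[0,0,0]],[[0,92,-14],[0,0,0]],[[0,92,-9],[0,0,0]],[[0,92,-9],[0,0,0]],[[0,92,-9],[0,0,0]]]'
```

```text
tcp_pos: [0.5332, 0.0452, 0.1522]
wrist_force: [-4.6, 3.3, 8.5]
gripper_force: 4.3
tcp_pos: [0.5332, 0.0452, 0.1521]
wrist_force: [-4.1, 2.4, 8.8]
gripper_force: 4.5
time_s: 11.15
tcp_pos: [0.5335, -0.0461, 0.16]
ee_rot: [[1.0, 0.002, -0.0], [0.002, -1.0, -0.0], [-0.0, 0.0, -1.0]]
wrist_force: [-0.3, 0.7, 0.1]
gripper_width: 0.005
gripper_force: 0.0
```

```bash
python3 -m pendant '[[[0,0,1.5],[0,0,0]],[[0,0,3],[0,0,0]],[[0,0,4],[0,0,0]],[[0,0,5],[0,0,0]],[[0,0,6],[0,0,0]],[[0,0,6],[0,0,0]],[[0,0,6],[0,0,0]]]'| egrep 'pos|wrist|gripper_f'
python3 -m pendant '[[[0,0,1],[0,0,0]],[[0,0,2],[0,0,0]],[[0,0,2],[0,0,0]],[[0,0,2],[0,0,0]]]'| egrep 'pos|wrist|gripper_f'
```

```text
tcp_pos: [0.5334, -0.0468, 0.1543]
wrist_force: [-1.2, 1.0, 1.5]
gripper_force: 1.1
tcp_pos: [0.5333, -0.0469, 0.1523]
wrist_force: [-1.3, 1.1, 3.2]
gripper_force: 2.0
```

```bash
python3 -m pendant '[[[0,0,1],[0,0,0]],[[0,0,2],[0,0,0]],[[0,0,3],[0,0,0]],[[0,0,4],[0,0,0]],[[0,0,4],[0,0,0]],[[0,0,4],[0,0,0]]]'| egrep 'pos|wrist|gripper_f'
python3 -m pendant '[[[0,0,1],[0,0,0]],[[0,0,1.2],[0,0,0]],[[0,0,1.2],[0,0,0]],[[0,0,1.2],[0,0,0]]]'| egrep 'pos|wrist|gripper_f'
```

```text
tcp_pos: [0.5333, -0.047, 0.1486]
wrist_force: [-3.9, 2.0, 6.0]
gripper_force: 3.6
tcp_pos: [0.5333, -0.047, 0.1476]
wrist_force: [-3.4, 1.0, 8.2]
gripper_force: 4.1
```

```bash
for i in 1 2 3; do python3 -m pendant '[[[0,0,0.3],[0,0,0]],[[0,0,0.3],[0,0,0]],[[0,0,0.3],[0,0,0]],[[0,0,0.3],[0,0,0]],[[0,0,0.3],[0,0,0]]]' | egrep 'time|pos|wrist|gripper_f'; done
```

```text
time_s: 13.75
tcp_pos: [0.5333, -0.047, 0.1473]
wrist_force: [-3.0, 1.6, 8.1]
gripper_force: 4.2
time_s: 14.25
tcp_pos: [0.5332, -0.047, 0.1471]
wrist_force: [-4.0, 1.8, 8.4]
gripper_force: 4.3
time_s: 14.75
tcp_pos: [0.5333, -0.047, 0.1468]
wrist_force: [-3.6, 2.3, 9.5]
gripper_force: 4.5
```

```bash
python3 -m pendant '[[[0,0,0.1],[0,0,0]],[[0,0,0.1],[0,0,0]],[[0,0,-20],[0,0,0]],[[-20,0,-60],[0,0,0]],[[-65,-10,-80],[0,0,0]],[[-110,-25,-90],[0,0,0]],[[-130,-25,-110],[0,0,0]],[[-130,-25,-110],[0,0,0]],[[-130,-25,-110],[0,0,0]],[[-130,-25,-110],[0,0,0]]]' 1
python3 - <<'E'
from h import *
c=r.capture('wrist');np.save('w2.npy',c,allow_pickle=True)
f=c['frame'][:,:,::-1].copy();cv2.imwrite('pics/w2.png',f)
for P in [(.533,-.047,.0865),(.4845,-.0535,.1095),(.4845,-.0535,.0835)]:print(wproj(c,P).round(1))
E
```

```text
time_s: 15.75
tcp_pos: [0.404, -0.022, 0.2553]
ee_rot: [[1.0, -0.0, -0.001], [-0.0, -1.0, -0.0], [-0.001, 0.0, -1.0]]
wrist_force: [0.5, 0.4, 0.0]
gripper_width: 0.83
gripper_force: 0.0
[365.2  53.9]
[379.1 119.4]
[374.1 121.7]
```

View pics/w2.png

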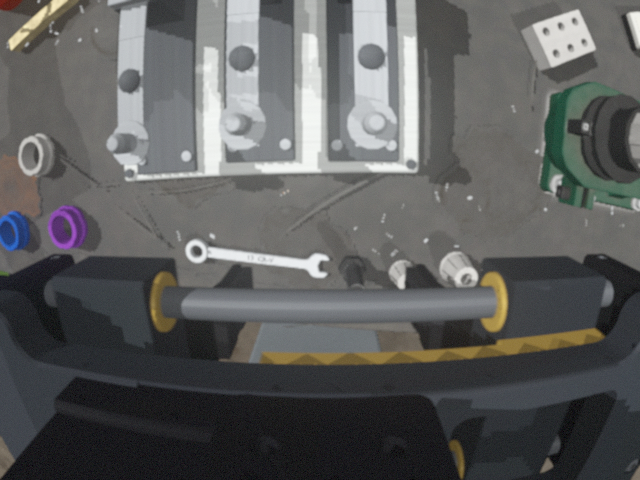

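Right holder: the stud is at (371,56), the peg top at (374,122) and the washer centre around (371,125). The nut is at (37,156).

```bash
python3 - <<'E'
from h import *
c=np.load('w2.npy',allow_pickle=True).item()
for n,uv,z in [('stR',(371,56),.0865),('pegtop',(374,122),.1095),('washer',(371.5,124.5),.0835),('stL',(129.5,80),.0865),('stM',(242,57.5),.0865),('pgM',(236.5,122),.1095),('nut',(35,154),.02)]:
    o,d=wray(c,uv);print(n,(o+d*(z-o[2])/d[2]).round(4))
E
cat >/dev/null; python3 - <<'E'
from h import *
a=cv2.resize(cv2.imread('pics/w2.png')[95:155,330:410],None,fx=7,fy=7,interpolation=cv2.INTER_CUBIC)
cv2.imwrite('pics/w2c.png',a)
E
```

```text
stR [ 0.5316 -0.0511  0.0865]
pegtop [ 0.4828 -0.0502  0.1095]
washer [ 0.4824 -0.0516  0.0835]
stL [0.5252 0.1302 0.0865]
stM [0.5323 0.0394 0.0865]
pgM [0.484  0.0376 0.1095]
nut [0.4789 0.3023 0.02  ]
```

View pics/w2c.png

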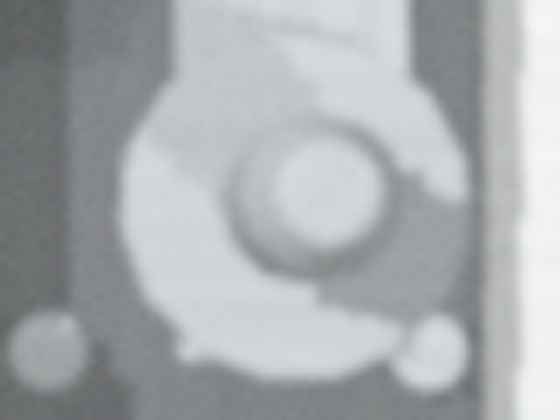

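```bash
python3 -m pendant '[[[10,-45,0],[0,0,0]],[[20,-90,0],[0,0,0]],[[30,-135,0],[0,0,0]],[[41,-180,0],[0,0,0]],[[52,-227,0],[0,0,0]],[[62,-275,15],[0,0,0]],[[75,-320,30],[0,0,0]],[[75,-332,60],[0,0,0]],[[75,-332,90],[0,0,0]],[[75,-332,100],[0,0,0]]]' 1
python3 - <<'E'
from h import *
c=r.capture('wrist');np.save('w3.npy',c,allow_pickle=True);s=r.sense();print(s['tcp_pos'],s['time_s'])
f=c['frame'][:,:,::-1].copy();A=r.capture('scene')['frame'][:,:,::-1]
cv2.imwrite('pics/w3.png',np.hstack([cv2.resize(f,(400,300)),cv2.resize(A[200:400,120:387],(400,300))]))
E
```

```text
time_s: 16.8
tcp_pos: [0.4773, 0.3092, 0.1507]
ee_rot: [[1.0, -0.0, -0.007], [-0.0, -1.0, -0.007], [-0.007, 0.007, -1.0]]
wrist_force: [-0.7, -0.3, -0.5]
gripper_width: 1.0
gripper_force: 0.0
[0.47737047 0.30878975 0.15098368] 16.85
```

View pics/w3.png

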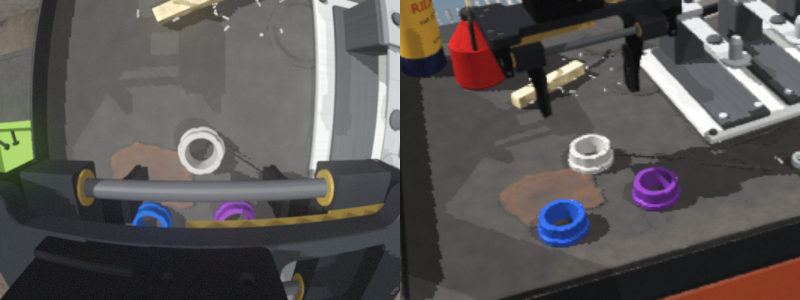

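The nut is at about (201,148) in the half-scale wrist picture, full-frame (322,237). In y it lies between the fingers.

```bash
python3 - <<'E'
from h import *
c=np.load('w3.npy',allow_pickle=True).item()
o,d=wray(c,(201*1.6,147*1.6));print((o+d*(.02-o[2])/d[2]).round(4),wproj(c,(.479,.310,.02)))
E
```

```text
[0.4853 0.3133 0.02  ] [326.94059359 244.96264594]
```

```bash
python3 -m pendant '[[[3,-1,30],[0,0,0]],[[3,-1,60],[0,0,0]],[[3,-1,72],[0,0,0]],[[3,-1,72],[0,0,0]],[[3,-1,72],[0,0,0]]]' 1
```

```text
time_s: 17.4
tcp_pos: [0.4823, 0.3116, 0.0856]
ee_rot: [[1.0, 0.0, 0.002], [0.0, -1.0, 0.002], [0.002, -0.002, -1.0]]
wrist_force: [0.2, -0.2, -0.4]
gripper_width: 1.0
gripper_force: 0.0
```

```bash
python3 -m pendant '[[[0,0,8],[0,0,0]],[[0,0,10],[0,0,0]],[[0,0,10],[0,0,0]],[[0,0,10],[0,0,0]]]' 1
python3 -m pendant '[[[0,0,0],[0,0,0]],[[0,0,0],[0,0,0]],[[0,0,0],[0,0,0]],[[0,0,0],[0,0,0]],[[0,0,0],[0,0,0]],[[0,0,0],[0,0,0]],[[0,0,0],[0,0,0]],[[0,0,0],[0,0,0]]]' 0
```

```text
time_s: 17.8
tcp_pos: [0.4814, 0.3112, 0.0744]
ee_rot: [[1.0, 0.0, 0.0], [0.0, -1.0, 0.0], [0.0, -0.0, -1.0]]
wrist_force: [-0.7, 0.1, 0.5]
gripper_width: 0.998
gripper_force: 0.0
time_s: 18.6
tcp_pos: [0.4814, 0.3111, 0.0741]
ee_rot: [[1.0, 0.0, 0.0], [0.0, -1.0, 0.0], [0.0, -0.0, -1.0]]
wrist_force: [0.9, 0.9, 0.5]
gripper_width: 0.544
gripper_force: 29.9
```

```bash
python3 -m pendant '[[[0,0,-40],[0,0,0]],[[0,0,-85],[0,0,0]],[[0,30,-125],[0,0,0]],[[0,70,-145],[0,0,0]],[[0,110,-145],[0,0,0]],[[0,155,-145],[0,0,0]],[[0,200,-145],[0,0,0]],[[0,245,-145],[0,0,0]],[[0,290,-145],[0,0,0]],[[0,335,-145],[0,0,0]]]'
python3 -m pendant '[[[2,15,0],[0,0,0]],[[2,27,0],[0,0,0]],[[2,27,0],[0,0,0]],[[2,27,0],[0,0,0]],[[2,27,0],[0,0,0]]]'
python3 - <<'E'
from h import *
A=r.capture('scene');B=r.capture('side');np.save('ab.npy',[A,B],allow_pickle=True);print(r.sense()['tcp_pos'])
a=A['frame'][:,:,::-1][130:280,350:500];b=B['frame'][:,:,::-1][110:260,270:420]
cv2.imwrite('pics/p1.png',np.hstack([cv2.resize(q,(400,400),interpolation=cv2.INTER_CUBIC) for q in(a,b)]))
E
```

```text
time_s: 19.6
tcp_pos: [0.4805, -0.0257, 0.2189]
ee_rot: [[1.0, 0.0, -0.001], [0.0, -1.0, 0.0], [-0.001, -0.0, -1.0]]
wrist_force: [1.4, 0.3, -1.4]
gripper_width: 0.54
gripper_force: 29.9
time_s: 20.1
tcp_pos: [0.4834, -0.0501, 0.219]
ee_rot: [[1.0, 0.002, -0.0], [0.002, -1.0, 0.0], [-0.0, -0.0, -1.0]]
wrist_force: [-0.9, 0.6, -1.6]
gripper_width: 0.544
gripper_force: 29.9
[ 0.4834498  -0.05007377  0.21903762]
```

View pics/p1.png

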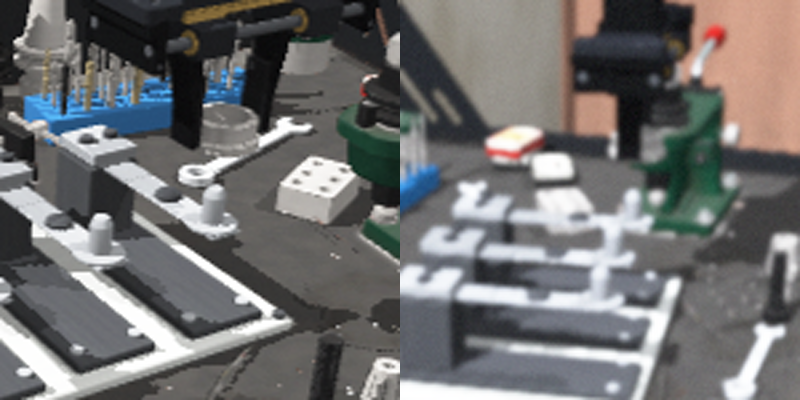

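Scene half: the nut (about x 200–260, y 104–155 in the crop) is held level. The right peg's top is at (213,186). In the side half a finger hides the nut, and the peg top is at (632,192).

```bash
python3 - <<'E'
from h import *
A,B=np.load('ab.npy',allow_pickle=True)
k=400/150
def proj(c,P):
    f=240/np.tan(np.radians(c['vertical_fov'])/2);K=np.array([[f,0,c['cx']],[0,f,c['cy']],[0,0,1]])
    return cv2.projectPoints(np.float64(P).reshape(-1,1,3),c['rvec'],c['tvec'],K,None)[0].reshape(-1,2)
A_=lambda P:((proj(A,P)-[350,130]+.5)*k).round(0).tolist()
B_=lambda P:((proj(B,P)-[270,110]+.5)*k+[400,0]).round(0).tolist()
t=np.linspace(0,2*np.pi,40)
for z,R in((.145,.025),(.165,.024)):
    q=np.array(A_(np.c_[.4834+R*np.cos(t),-.0501+R*np.sin(t),z+0*t]));print('nut scene bbox',q.min(0),q.max(0))
for p in [(.484,-.0525),(.484,-.050)]:
  P=[(*p,.1095),(*p,.0835)];print('peg',p,A_(P),B_(P))
E
```

```text
nut scene bbox [181. 128.] [257. 158.]
nut scene bbox [185. 101.] [259. 130.]
peg (0.484, -0.0525) [[215.0, 189.0], [211.0, 223.0]] [[634.0, 193.0], [633.0, 221.0]]
peg (0.484, -0.05) [[212.0, 190.0], [208.0, 224.0]] [[633.0, 194.0], [632.0, 222.0]]
```

```bash
python3 -m pendant '[[[1,0.5,10],[0,0,0]],[[1,0.5,20],[0,0,0]],[[1,0.5,27],[0,0,0]],[[1,0.5,32],[0,0,0]],[[1,0.5,35],[0,0,0]],[[1,0.5,38],[0,0,0]],[[1,0.5,41],[0,0,0]],[[1,0.5,41],[0,0,0]]]'
python3 -m pendant '[[[0,0,2],[0,0,0]],[[0,0,4],[0,0,0]],[[0,0,6],[0,0,0]],[[0,0,8],[0,0,0]],[[0,0,8],[0,0,0]]]'
```

```text
time_s: 21.0
tcp_pos: [0.4843, -0.0515, 0.1778]
ee_rot: [[1.0, 0.0, -0.001], [0.0, -1.0, -0.0], [-0.001, 0.0, -1.0]]
wrist_force: [-0.8, 0.6, -2.0]
gripper_width: 0.541
gripper_force: 29.9
time_s: 21.5
tcp_pos: [0.4842, -0.0515, 0.1697]
ee_rot: [[1.0, 0.0, -0.001], [0.0, -1.0, -0.0], [-0.001, 0.0, -1.0]]
wrist_force: [0.5, 0.5, -1.7]
gripper_width: 0.544
gripper_force: 29.9
```

```bash
python3 -m pendant '[[[0,0,2],[0,0,0]],[[0,0,4],[0,0,0]],[[0,0,6],[0,0,0]],[[0,0,8],[0,0,0]],[[0,0,10],[0,0,0]],[[0,0,11],[0,0,0]],[[0,0,11],[0,0,0]]]'
```

```text
time_s: 22.2
tcp_pos: [0.4843, -0.0515, 0.1589]
ee_rot: [[1.0, 0.0, -0.0], [0.0, -1.0, -0.0], [-0.0, 0.0, -1.0]]
wrist_force: [-1.1, -0.1, -2.6]
gripper_width: 0.54
gripper_force: 29.9
```

```bash
python3 -m pendant '[[[0,0,1.5],[0,0,0]],[[0,0,3],[0,0,0]],[[0,0,3],[0,0,0]],[[0,0,3],[0,0,0]]]'
```

```text
time_s: 22.6
tcp_pos: [0.4844, -0.0515, 0.1561]
ee_rot: [[1.0, 0.0, 0.0], [0.0, -1.0, -0.0], [0.0, 0.0, -1.0]]
wrist_force: [-1.2, 0.0, -1.6]
gripper_width: 0.541
gripper_force: 29.9
```

```bash
python3 -m pendant '[[[0,0,1.5],[0,0,0]],[[0,0,3],[0,0,0]],[[0,0,4.5],[0,0,0]],[[0,0,4.5],[0,0,0]],[[0,0,4.5],[0,0,0]]]'
python3 -m pendant '[[[0,0,0],[0,0,0]],[[0,0,0],[0,0,0]],[[0,0,0],[0,0,0]],[[0,0,0],[0,0,0]],[[0,0,0],[0,0,0]],[[0,0,0],[0,0,0]]]' 0.85
```

```text
time_s: 23.1
tcp_pos: [0.4844, -0.0515, 0.1516]
ee_rot: [[1.0, 0.0, -0.0], [0.0, -1.0, -0.0], [-0.0, 0.0, -1.0]]
wrist_force: [0.1, 1.2, -0.6]
gripper_width: 0.539
gripper_force: 30.0
time_s: 23.7
tcp_pos: [0.4844, -0.0514, 0.1516]
ee_rot: [[1.0, 0.0, 0.0], [0.0, -1.0, 0.0], [0.0, -0.0, -1.0]]
wrist_force: [0.2, 0.7, -0.3]
gripper_width: 0.846
gripper_force: 0.0
```

```bash
python3 -m pendant '[[[0,0,-5],[0,0,0]],[[0,0,-20],[0,0,0]],[[0,0,-50],[0,0,0]],[[0,0,-90],[0,0,0]],[[-30,0,-120],[0,0,0]],[[-80,0,-130],[0,0,0]],[[-110,0,-130],[0,0,0]],[[-110,0,-130],[0,0,0]],[[-110,0,-130],[0,0,0]],[[-110,0,-130],[0,0,0]]]'
python3 - <<'E'
from h import *
A=r.capture('scene');B=r.capture('side')
a=A['frame'][:,:,::-1][130:280,350:500];b=B['frame'][:,:,::-1][110:260,270:420]
cv2.imwrite('pics/p2.png',np.hstack([cv2.resize(q,(400,400),interpolation=cv2.INTER_CUBIC) for q in(a,b)]))
E
```

```text
time_s: 24.7
tcp_pos: [0.3753, -0.0513, 0.2819]
ee_rot: [[1.0, 0.0, 0.001], [0.0, -1.0, -0.0], [0.001, 0.0, -1.0]]
wrist_force: [0.3, -0.6, 0.6]
gripper_width: 0.847
gripper_force: 0.0
```

View pics/p2.png

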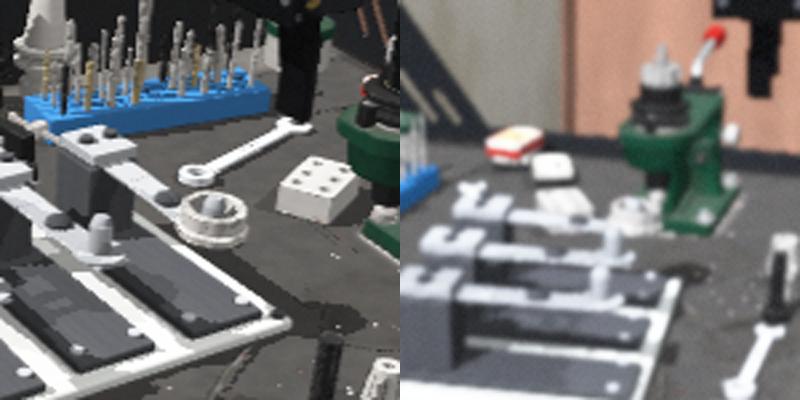

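The nut sits flat round the right-hand peg (crop (213,215), peg centred in the bore), and the gripper is clear. I let it settle for a second, then hand in.

```bash
python3 -m pendant '[[[0,0,0],[0,0,0]],[[0,0,0],[0,0,0]],[[0,0,0],[0,0,0]],[[0,0,0],[0,0,0]],[[0,0,0],[0,0,0]],[[0,0,0],[0,0,0]],[[0,0,0],[0,0,0]],[[0,0,0],[0,0,0]],[[0,0,0],[0,0,0]],[[0,0,0],[0,0,0]]]' | head -2; python3 -c "
from station import r
print(r.finish_job())"
```

```text
time_s: 25.8
tcp_pos: [0.3744, -0.0515, 0.2816]
the job is handed in; nothing more can be done
None
```

I pressed all three leaves at about 9–11 N: left and middle sank about 4.5 mm, right about 9.5 mm, so the nut is on the right leaf's peg, released, and the job is handed in at about 26 s; no verdict was returned.

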